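# Park the captive lock screw of a riveting stake and draw out its die slide

## Robot

A 6-joint arm with a two-finger parallel gripper is mounted at the origin on a cart in front of the work surface, level with it; the furniture and walls round the work are solid. World frame = base frame: x ahead of the robot, y to its left, z up, the work surface at z = 0. Lengths are in mm, angles in rad, forces in N, time in s.
With the tool pointing down it reaches from about 250 to 775 mm from the base axis. Payload 4 kg.
Tool frame: the origin (TCP) lies midway between the tips of the shut fingers; the grasp point (between the pads) lies 19 mm behind it; z points along the fingers, y is the line along which they close (so a half turn about z gives the same grasp; the last joint's range is limited). The gripper opens to 85 mm and grips with 20 to 120 N. Pads are 22 mm wide; open, the fingers measure 114 mm over their backs; the gripper's body (76 mm by 85 mm) begins 54 mm behind the grasp point. The pads swing forward as they close: fully open they stand 13 mm farther back than shut.
Start: joints at [1.011, 0.087, 1.371, -0, 1.684, -0.103], TCP at [242.604, 493.62, 231.341] pointing down, gripper open.
Joint ranges: [-3.1, 3.1], [-0.76, 2.03], [0.27, 2.55], [-1.08, 4.22], [0.17, 2.65], [-2.57, 2.57]. Speed limits (rad/s): [2.79, 2.79, 3.14, 3.14, 3.14, 3.14].

## Interface

Orientations are given as a rotation vector (axis times angle).
In Python, from plant import bot, set_gripper, observe, capture, camera_model gives the robot as it stands. Calls block until the motion is done:
- bot.goto(position, orientation): joint-space move of the TCP to a pose.
- bot.line_to(position, attitude=None, max_speed=150): straight line of the TCP; attitude=None keeps the orientation; max_speed is the mean speed in mm/s.
- bot.set_joints(angles): joint-space move.
- set_gripper(opening): finger opening in mm; the grip force is fixed at half the most; returns when the fingers have stopped.
- bot.pause(seconds).
- bot.inverse_kinematics(position, orientation): joint angles nearest the present ones, or None.
- observe(): the state.
- capture(name): name is "side" or "top"; returns the picture (384x512x3 uint8, blue, green, red); there is no depth.
- camera_model(name): a dict with "fx", "fy", "cx", "cy" (pixels), "k1" (the pictures are not rectified: a ray, as slopes to the right and down, at radius r is drawn at 1 + k1 r^2 times it, then the intrinsics apply), "pose" (4x4, takes a point from camera to world coordinates). Camera axes: x right, y down, z forward; pixel columns grow to the right and rows downward; lengths in mm; the calibration is good to about 2 mm. A picture is of the moment at which its call begins. camera_model takes no time and is no camera call.
A pose or a line that the arm cannot do raises bot.Unreachable and nothing moves.
- bot.finish_job(): hands the job in; it is judged then, once.
The state is a dict: "time": time; "joints": joint angles; "dq": joint speeds; "joint_torque": joint torques, N m; "tcp_pos": TCP position; "ee_rot": TCP orientation; "force": force on the tool from outside, world axes, zero at the start; "wrist_torque": the same for the moment, N m; "gripper_width": finger opening in mm; "finger_force": force on a finger pad.
Only numpy, scipy, OpenCV 4.12 (cv2) and the standard library are available. Lean on these libraries where they do the work, as an engineer would, in place of code of your own. Each camera call takes 0.05 s, during which the arm holds its last target. There are 200 camera calls.

## Task

The die slide of the small riveting stake has to come out for a die change. Pull the black lock knob up against its spring until the screw meets its thread, keep pulling while you turn it anticlockwise so that the thread catches, and screw it all the way up to its stop so that it stays up by itself; then let go of it and draw the slide out by its upright grip, fully to its stop. Work gently: do not force the thread, do not haul on the slide while it is still pinned, and leave the things lying around where they are.

Things in the scene. Friction and masses are not known exactly. Their poses are not given: they have to be found in the camera images.
- stake: fixed riveting stake, dark green cast base 92 x 215 mm with two steel gib strips, 32 mm high. Origin on the bench under the lock screw's axis, z up; the slide draws out along its own -y (robot's right at yaw 0). A 50 mm housing (top at 78 mm; steel flange 42 mm wide to 81, nose 27 mm wide to 87) carries the lock knob; a green bridge 67 mm wide, bush top at 72 mm, stands over the die at y = -68 mm.
- lock_lift (a joint): height of the lock screw, m: 0 = down, pin in the slide's hole; grows upward to about 0.031. A spring presses it down, 7 N at 0, 13 N at 0.03; let go, it springs back unless its thread has caught. The hidden thread bush is adjustable: pulled straight up from the start, the screw meets the thread somewhere from 10 to 27 mm; only feel tells where. The pin clears the slide from 15 mm.
- lock_turn (a joint): turn of the lock screw, rad, + = anticlockwise from above, 14 mm rise a turn, stops at -1.7 and 2.2 (home). Starts about -1.1. Pulled up against the thread (5 to 8 N over the spring; 20 N forces it) and turned, it climbs, and the thread catches somewhere from -0.6 to 0.6; then it stays up by itself. Turned past there while down, it runs under the thread and meets it too low: turn it back.
- die_slide (a joint): how far the steel die slide is out, m: 0 = in, die under the bridge; 0.060 = out, at its stop. Stays where it is left; needs about 3 N. Locked while the pin is in its hole.
- knob_grip (a point): on the screw's axis at half height of the black knurled knob, 35 mm wide, 20 mm high (10 mm above and below this point), 100 mm over the bench when down; rises with the screw. White marks on knob and flange meet about where the thread starts. Fingertips may reach 17 mm below this point; a grip of 50 N holds it well.
- slide_grip (a point): on the axis of the slide's upright black grip, a post 16 mm wide (19 mm at its head, 25 mm at its foot) that stands on the slide's end at the stake's y = -133 mm; this point is 28 mm above the slide's top, 18 mm below the grip's top and 56 mm over the bench. It moves with the slide.
- heel_lift_tan: bystander: tan D-shaped heel lift, 54 x 55 x 17 mm, origin under its centre, lies beyond the stake's +y end
- heel_lift_dark: bystander: dark D-shaped heel lift, 54 x 55 x 17 mm, origin under its centre, lies to the right of the stake
- awl: bystander: awl with a light wooden handle, 29 x 130 x 29 mm, origin under its centre, lies along the stake's far side
- sand_block: bystander: brown sanding block, 61 x 106 x 35 mm, origin under its centre, lies to the far right

How it is judged (in metres and radians):
On the way, in this order (a step that is already met when the one before it is completed fails the run):
1. the lock screw is screwed up to its stop and stays there by itself, with the slide still in (value of joint lock_turn above 1.9 rad and value of joint lock_lift above 0.015 m and contact force between the fingers and lock_lift below 0.3 N and value of joint die_slide below 0.01 m), for 0.2 s.
2. the slide is drawn out to its stop (value of joint die_slide above 0.056 m), for 0.2 s.
At the end, for the whole second after the job is handed in: the lock screw is screwed up to its stop (turn over 1.9 of 2.2 rad, lift over 15 mm) and stays up by its own thread; the slide is out to its stop (over 56 of 60 mm); nobody holds either (value of joint lock_turn above 1.9 rad and value of joint lock_lift above 0.015 m and value of joint die_slide above 0.056 m); the robot touches nothing.
It fails at once if the thread is forced: pulled up, the screw presses on the stake's thread with more than 20 N (contact force between lock_lift_c1 and stake above 20 N).
It fails at once if the slide is hauled against the lock pin with more than 25 N (contact force between lock_lift and die_slide above 25 N).
It fails at once if a thing lying near the stake is moved by more than 15 mm (distance of any of heel_lift_tan, heel_lift_dark, awl, sand_block from where it was at the start of the episode above 0.015 m).
It also fails if it takes over 67 s, if anything falls off the work surface, if the arm or the gripper's body presses on something with over 40 N, if the wrist force passes 120 N, or if a joint passes its speed limit or range.

## Working session

There is one attempt and no reset: what is moved stays moved. The work goes in short steps, each a Python script; the robot and the scene stay as the last script left them, time stands still between calls to the robot, and variables do not carry over. Pictures are saved under pics/ and viewed, at most 10 in all, crops included, and the job is handed in when it is done.

```bash
ls; mkdir -p pics; python3 - <<'E'
from plant import *
import cv2
for n in("top","side"):
    cv2.imwrite(f"pics/{n}0.png",capture(n)); m=camera_model(n); print(n,{k:(v if k!='pose' else [[round(float(x),3) for x in r] for r in v]) for k,v in m.items()})
o=observe(); print(o)
E
```

```text
pics
top {'fx': 458.8395254302167, 'fy': 458.8395254302167, 'cx': 262.39909436523857, 'cy': 192.8240780887408, 'k1': -0.0126284868695691, 'pose': [[0.017, -0.999, 0.034, 415.961], [-1.0, -0.018, -0.009, -204.125], [0.009, -0.034, -0.999, 1267.754], [0.0, 0.0, 0.0, 1.0]]}
side {'fx': 453.5329699635055, 'fy': 453.5329699635055, 'cx': 257.905960634159, 'cy': 195.11525430561906, 'k1': -0.16582887982828012, 'pose': [[0.846, -0.321, 0.426, -147.49], [-0.533, -0.512, 0.673, -1144.252], [0.003, -0.797, -0.604, 935.747], [0.0, 0.0, 0.0, 1.0]]}
{'time': 0.1, 'joints': array([ 1.01090358e+00,  8.79289134e-02,  1.37214301e+00, -5.47712428e-07,
        1.68360382e+00, -1.03111620e-01]), 'dq': array([-0.00066589, -0.00147375, -0.00417142, -0.00108474,  0.00138026,
        0.00103916]), 'joint_torque': array([ 2.03166506e-03, -3.53013790e+01, -3.14218891e+01, -1.45042477e-04,
        7.94846710e-03,  2.93339053e-05]), 'tcp_pos': array([242.3491902 , 493.21695441, 230.20980786]), 'ee_rot': array([-0.71113491, -3.05935056,  0.00309356]), 'force': array([0.29661161, 0.46519034, 0.03567504]), 'wrist_torque': array([ 0.02040675, -0.03588719, -0.02711348]), 'finger_force': 0.0, 'gripper_width': 85.70680645339947}
```

View pics/top0.png

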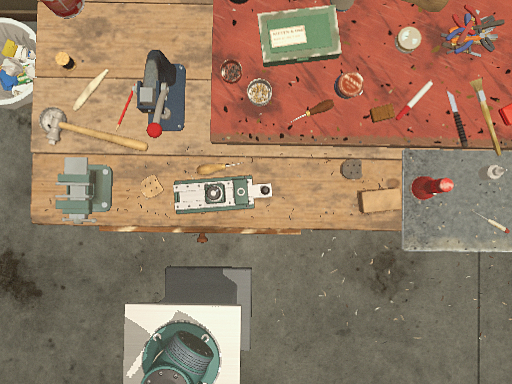

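View pics/side0.png

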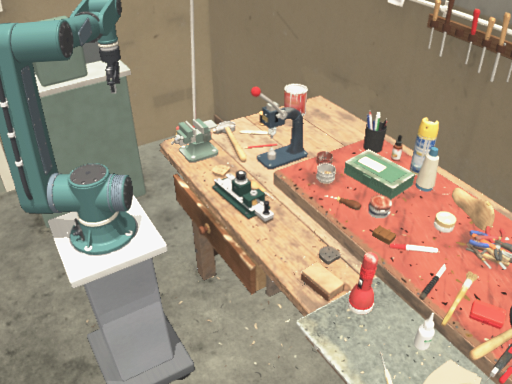

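The top view shows the stake at px (174..272, 175..215), with the knob near (214,193) and the slide grip near (265,190). The awl lies just above it at (215,168) and the dark heel lift at (351,168). I'll zoom in next.

```bash
cat > h.py <<'E'
import numpy as np, cv2
from plant import *
def plane(n,uv,z):
    m=camera_model(n); K=np.array([[m['fx'],0,m['cx']],[0,m['fy'],m['cy']],[0,0,1]]); P=np.array(m['pose'])
    p=cv2.undistortPoints(np.array([[uv]],float),K,np.array([m['k1'],0,0,0,0.]))[0,0]
    d=P[:3,:3]@[p[0],p[1],1]; return P[:3,3]+d*(z-P[2,3])/d[2]
def pix(n,X):
    m=camera_model(n); K=np.array([[m['fx'],0,m['cx']],[0,m['fy'],m['cy']],[0,0,1]]); T=np.linalg.inv(np.array(m['pose']))
    return cv2.projectPoints(np.array([X],float),cv2.Rodrigues(T[:3,:3])[0],T[:3,3],K,np.array([m['k1'],0,0,0,0.]))[0][0,0]
E
python3 - <<'E'
import cv2
a=cv2.imread('pics/top0.png')[155:225,165:285]; b=cv2.imread('pics/side0.png')[160:225,205:285]
cv2.imwrite('pics/tc.png',cv2.resize(a,(780,455),interpolation=cv2.INTER_CUBIC)) #6.5
cv2.imwrite('pics/sc.png',cv2.resize(b,(720,585),interpolation=cv2.INTER_CUBIC)) #9
E
```

```text
(no output)
```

View pics/tc.png

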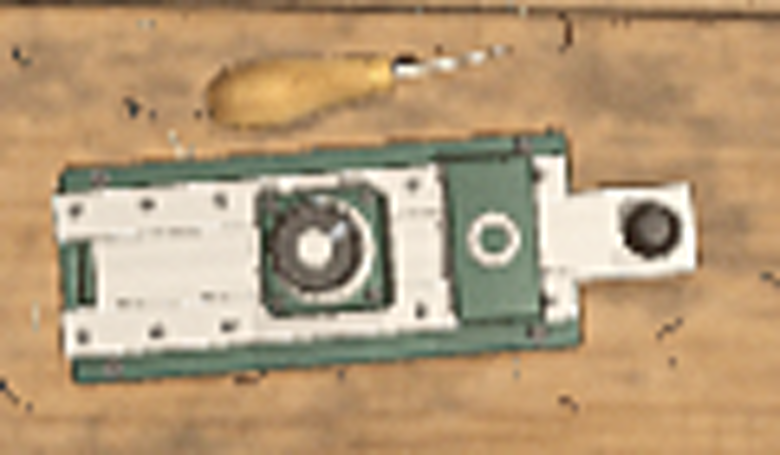

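View pics/sc.png

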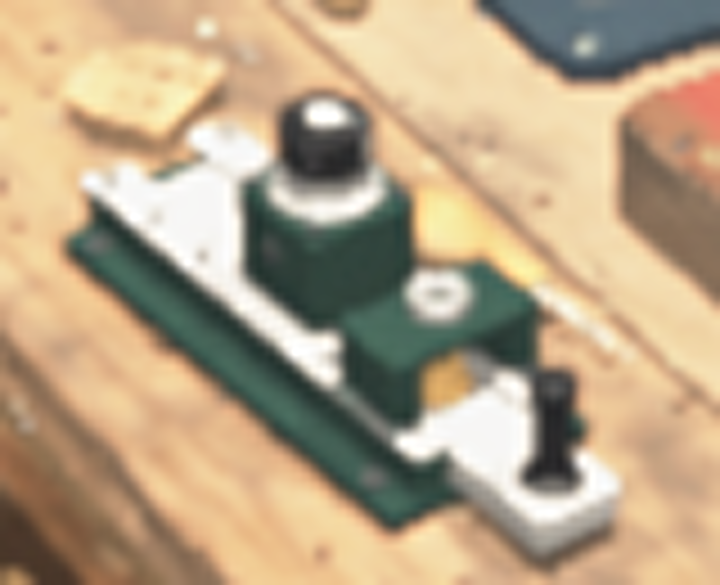

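The crops show the knob top at top-crop (315,247), the bush at (493,239) and the grip head at (654,229). In the side crop the knob top is at (322,113) and the grip head at (555,380).

```bash
python3 - <<'E'
from h import *
t=lambda x,y:(165+(x+.5)/6.5-.5,155+(y+.5)/6.5-.5)
s=lambda x,y:(205+(x+.5)/9-.5,160+(y+.5)/9-.5)
k=plane('top',t(315,247),110);b=plane('top',t(493,239),72);g=plane('top',t(654,229),74)
for n,v in dict(k=k,b=b,g=g,ks=plane('side',s(322,113),110),gs=plane('side',s(555,380),74)).items(): print(n,v.round(1))
print(np.linalg.norm((k-b)[:2]),np.linalg.norm((k-g)[:2]))
# base corners top z~? (low)
c=[plane('top',t(*p),12) for p in[(62,170),(567,135),(580,345),(75,382)]]
for p in c: print(p.round(1))
d=(g-k)[:2]; print('yaw',np.arctan2(d[0],-d[1]), [np.arctan2(*( (c[j]-c[i])[:2]*[1,-1])) for i,j in((0,1),(3,2))])
print([np.linalg.norm((c[i]-c[i-1])[:2]) for i in range(4)])
E
```

```text
k [453.9 -89.5 110. ]
b [ 459.6 -156.9   72. ]
g [ 464.7 -221.4   74. ]
ks [452.3 -90.7 110. ]
gs [ 463.8 -227.1   74. ]
67.73582124198937 132.4032086171765
[487.6  27.4  12. ]
[ 506.2 -184.9   12. ]
[ 417.8 -192.    12. ]
[398.6  19.8  12. ]
yaw 0.08171444172243099 [np.float64(0.0873649519635926), np.float64(0.09068509545746216)]
[np.float64(89.40349333135686), np.float64(213.16547140558188), np.float64(88.69942980531476), np.float64(212.71787644359415)]
```

```bash
cat >> h.py <<'E'
from scipy.spatial.transform import Rotation as R
def rv(psi): return (R.from_euler('z',psi)*R.from_euler('x',np.pi)).as_rotvec()
def psi(o): return (R.from_rotvec(o['ee_rot'])*R.from_euler('x',-np.pi)).as_euler('zyx')[0]
def st(tag=''):
    o=observe(); print(tag,'t%.2f'%o['time'],'p',o['tcp_pos'].round(1),'psi%.3f'%psi(o),'q6 %.2f'%o['joints'][5],'F',o['force'].round(1),'T',o['wrist_torque'].round(2),'w%.1f ff%.0f'%(o['gripper_width'],o['finger_force']),flush=True); return o
E
python3 - <<'E'
from h import *
st()
for ps in (-0.82,0,0.8,2.5): 
    q=bot.inverse_kinematics([453.5,-90,84],rv(ps)); print(ps,None if q is None else np.round(q,2))
bot.goto([453.5,-90,170],rv(-0.82)); st()
bot.line_to([453.5,-90,130],max_speed=80); st()
bot.pause(.3); st('still')
bot.line_to([453.5,-90,130.5]); st('0.5mm'); bot.line_to([453.5,-90,130.5],rv(-0.77)); st('0.05rad'); bot.line_to([453.5,-90,130],rv(-.82));st()
E
```

```text
t0.10 p [242.3 493.2 230.2] psi2.685 q6 -0.10 F [0.3 0.5 0. ] T [ 0.02 -0.04 -0.03] w85.7 ff0
-0.82 [-0.32 -0.03  1.79  0.    1.38  2.07]
0 [-0.32 -0.03  1.79 -0.    1.38  1.25]
0.8 [-0.32 -0.03  1.79 -0.    1.38  0.45]
2.5 [-0.32 -0.03  1.79  0.    1.38 -1.25]
 t2.33 p [453.7 -89.5 170.1] psi-0.819 q6 2.07 F [-0.2 -0.2  0.3] T [-0.02  0.03 -0.01] w85.0 ff0
 t2.98 p [453.6 -90.  130. ] psi-0.820 q6 2.07 F [ 0.5 -0.1  0.5] T [ 0.   -0.07 -0.  ] w85.3 ff0
still t3.27 p [453.8 -90.1 130.6] psi-0.820 q6 2.07 F [-1.7 -0.2 -0.3] T [-0.03 -0.01 -0.02] w85.4 ff0
0.5mm t3.52 p [453.6 -90.  130.6] psi-0.820 q6 2.07 F [ 0.7 -0.5  1. ] T [ 0.02 -0.05  0.01] w85.2 ff0
0.05rad t3.77 p [453.5 -90.  130.5] psi-0.771 q6 2.02 F [-0.6 -0.8 -0.7] T [ 0.04 -0.04 -0.04] w85.3 ff0
 t4.03 p [453.5 -90.  130. ] psi-0.819 q6 2.07 F [-0.1 -0.4 -0.5] T [-0.    0.01 -0.06] w85.5 ff0
```

```bash
cat >> h.py <<'E'
def F(n=10):
    return np.mean([observe()['force'] for _ in range(n)],axis=0)
E
python3 - <<'E'
from h import *
print(np.std([observe()['force'] for _ in range(10)],axis=0))
bot.line_to([453.5,-90,84],max_speed=80); st()
set_gripper(0); st('grip'); 
print(F().round(2)); t=observe()['time']; cv2.imwrite('pics/grip.png',cv2.resize(capture('side')[140:225,195:305],(792,600),interpolation=cv2.INTER_CUBIC)); bot.pause(.1); print(F().round(2))
E
```

```text
[0.00000000e+00 5.55111512e-17 1.11022302e-16]
 t4.75 p [453.7 -90.1  84.2] psi-0.820 q6 2.07 F [0.2 0.3 0.3] T [-0.03  0.01  0.06] w85.2 ff0
grip t5.28 p [454.9 -89.1  85.1] psi-0.820 q6 2.07 F [3.1 5.2 3.2] T [ 0.73 -0.48 -0.03] w32.9 ff60
[3.09 5.23 3.25]
[3.27 4.65 2.47]
```

View pics/grip.png

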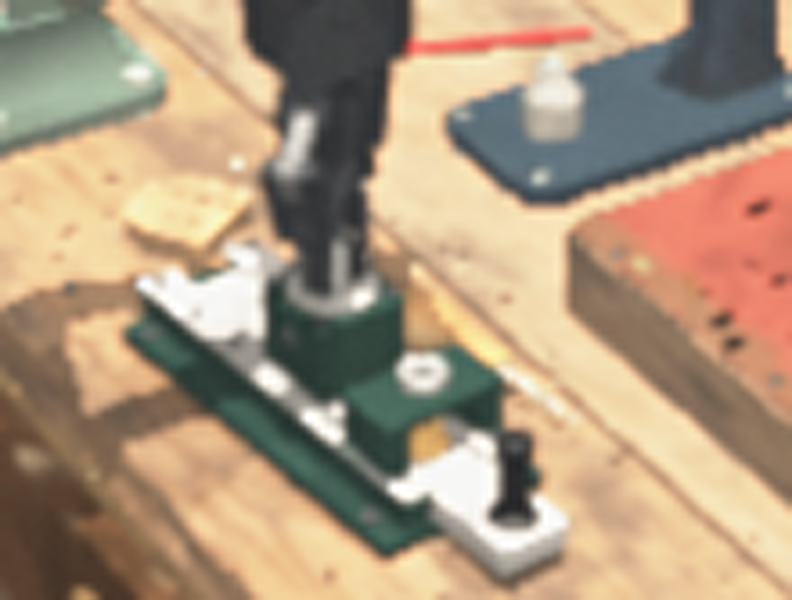

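The pads hold the knob centrally, and the tips are just above the flange. Next I pull up in small steps, trimming the sideways force.

```bash
cat > lift.py <<'E'
from h import *
c=observe()['tcp_pos'].copy(); c[2]=84.5
bot.line_to(c); bot.pause(.1); o=st('recentred'); z0=None
ex=[]
for i in range(60):
    f=o['force']; c[:2]+=np.clip(.12*f[:2],-.4,.4); c[2]+=.7
    bot.line_to(c); o=observe(); f=o['force']
    z=o['tcp_pos'][2]
    print(i,'t%.2f c%.1f z%.1f'%(o['time'],c[2],z),f.round(1),'T%.2f w%.1f'%(o['wrist_torque'][2],o['gripper_width']),flush=True)
    e=-f[2]-(7+.2*max(0,z-84.5)); ex.append(e)
    if e>10 or (i>3 and min(ex[-2:])>4.5): break
np.save('c.npy',c); st()
E
python3 lift.py
```

```text
recentred t5.78 p [455. -89.  85.] psi-0.820 q6 2.07 F [-1.3  2.5  5.1] T [ 0.48  0.06 -0.01] w32.9 ff60
0 t6.03 c85.2 z85.1 [1.5 0.1 1. ] T0.01 w32.9
1 t6.28 c85.9 z85.1 [ 3.2 -0.5 -4.7] T-0.05 w33.1
2 t6.53 c86.6 z85.7 [ 3.1 -2.  -7.4] T-0.01 w32.6
3 t6.78 c87.3 z86.7 [ 1.6 -0.5 -7.8] T0.02 w32.9
4 t7.03 c88.0 z87.6 [-1.  -0.6 -7.5] T0.03 w33.1
5 t7.28 c88.7 z88.4 [-1.6 -0.3 -7.6] T0.04 w33.2
6 t7.53 c89.4 z89.2 [-2.6  0.2 -8.4] T-0.04 w33.0
7 t7.78 c90.1 z90.0 [-2.4  1.5 -7.8] T-0.04 w32.9
8 t8.03 c90.8 z90.9 [-2.6  1.3 -8.6] T-0.03 w32.8
9 t8.28 c91.5 z91.7 [-1.2  0.6 -8.7] T-0.05 w33.3
10 t8.53 c92.2 z92.5 [-0.3  0.6 -8. ] T-0.05 w32.8
11 t8.78 c92.9 z93.2 [ 2.  -0.4 -8.5] T0.05 w32.8
12 t9.03 c93.6 z93.8 [ 1.8 -0.4 -8.2] T-0.05 w33.0
13 t9.28 c94.3 z94.4 [ 0.8 -0.6 -8.2] T-0.03 w33.0
14 t9.53 c95.0 z95.0 [ 0.4 -0.7 -9. ] T-0.03 w33.2
15 t9.78 c95.7 z95.7 [-0.2 -1.  -8.4] T-0.02 w33.1
16 t10.03 c96.4 z96.4 [ 0.3 -0.1 -9.2] T-0.00 w33.3
17 t10.28 c97.1 z97.1 [-0.7  0.7 -8.8] T0.02 w33.0
18 t10.53 c97.8 z97.8 [ 0.4  0.3 -9. ] T-0.03 w32.8
19 t10.78 c98.5 z98.5 [ 0.5  0.2 -9.1] T0.02 w33.0
20 t11.03 c99.2 z99.2 [ 0.8 -0.3 -9.5] T0.01 w33.0
21 t11.28 c99.9 z99.8 [-1.1 -0.4 -9.4] T0.01 w32.9
22 t11.53 c100.6 z100.6 [  0.  -0. -10.] T-0.01 w33.1
23 t11.78 c101.3 z101.1 [ -0.1   0.1 -10.5] T-0.04 w32.2
24 t12.03 c102.0 z101.4 [  1.2   0.4 -15.4] T-0.04 w32.9
25 t12.28 c102.7 z101.5 [  2.9  -0.6 -21.3] T-0.02 w32.6
 t12.28 p [454.9 -88.9 101.5] psi-0.820 q6 2.08 F [  2.9  -0.6 -21.3] T [-0.12 -0.67 -0.02] w32.6 ff62
```

The thread is met at about 16.4 mm of lift. I'll ease the pull to about 6 N over the spring, then turn while keeping that force.

```bash
cat > turn.py <<'E'
from h import *
import sys
c=np.load('c.npy'); p=float(sys.argv[1]); pend=float(sys.argv[2])
o=observe(); d=.06
hot=0
while p<pend:
    f=o['force']; z=o['tcp_pos'][2]; e=-f[2]-(7+.2*(z-85))
    c[:2]+=np.clip(.1*f[:2],-.3,.3)
    step=d if 3.5<e<9.5 or p>.9 else 0
    c[2]+=2.23*step+np.clip(.07*(6.-e),-.5,.35); p+=step
    bot.line_to(c,rv(p)); o=observe()
    f=o['force']; z=o['tcp_pos'][2]; e=-f[2]-(7+.2*(z-85))
    print('t%.2f p%.2f/%.2f c%.1f z%.1f e%.1f'%(o['time'],p,psi(o),c[2],z,e),f[:2].round(1),'T%.2f w%.1f'%(o['wrist_torque'][2],o['gripper_width']),flush=True)
    if e>14: c[2]-=.5; bot.line_to(c,rv(p)); print('STOP e'); break
    hot=hot+1 if abs(o['wrist_torque'][2])>.6 else 0
    if hot>1: print('STOP T'); break
np.save('c.npy',c); st()
E
python3 turn.py -0.82 0.9
```

```text
t12.53 p-0.82/-0.82 c102.4 z101.6 e11.5 [ 2.4 -0.7] T-0.01 w33.1
t12.78 p-0.82/-0.82 c102.0 z101.5 e9.7 [-1.6 -0.2] T-0.03 w32.9
t13.03 p-0.82/-0.82 c101.7 z101.5 e9.4 [-2.1  0. ] T-0.02 w32.8
t13.28 p-0.76/-0.76 c101.6 z101.6 e7.4 [-1.3  1.4] T0.09 w32.9
t13.53 p-0.70/-0.70 c101.6 z101.7 e7.4 [-3.2  0.6] T0.03 w33.0
t13.78 p-0.64/-0.64 c101.7 z101.9 e7.2 [-1.4  1.3] T0.03 w33.0
t14.03 p-0.58/-0.58 c101.7 z102.0 e6.8 [-0.4  0.7] T0.02 w32.7
t14.28 p-0.52/-0.52 c101.8 z102.1 e5.9 [0.2 2. ] T0.09 w32.8
t14.53 p-0.46/-0.46 c101.9 z102.2 e6.5 [-0.2  0.3] T0.08 w32.6
t14.78 p-0.40/-0.40 c102.0 z102.4 e5.6 [0.9 0.8] T0.04 w32.5
t15.03 p-0.34/-0.34 c102.2 z102.5 e6.8 [1.7 1.3] T0.03 w32.7
t15.28 p-0.28/-0.28 c102.3 z102.6 e3.8 [1.  0.4] T0.04 w32.7
t15.53 p-0.22/-0.22 c102.6 z102.7 e5.1 [0.8 0.6] T0.04 w32.5
t15.78 p-0.16/-0.16 c102.8 z102.8 e4.5 [1.6 0.1] T0.06 w32.9
t16.03 p-0.10/-0.10 c103.0 z103.0 e5.1 [0.4 0.4] T0.03 w32.7
t16.28 p-0.04/-0.04 c103.2 z103.1 e5.5 [-0.   0.3] T0.09 w33.1
t16.53 p0.02/0.02 c103.4 z103.3 e5.6 [ 0.2 -1.1] T0.01 w32.8
t16.78 p0.08/0.08 c103.5 z103.4 e6.1 [0.2
[... 264 characters left out ...]
 p0.38/0.38 c104.3 z104.1 e6.1 [-0.2  0.2] T0.09 w32.7
t18.28 p0.44/0.44 c104.4 z104.2 e7.6 [-1.7 -0.3] T0.04 w32.8
t18.53 p0.50/0.50 c104.4 z104.3 e7.0 [ 0.4 -0.1] T0.06 w32.9
t18.78 p0.56/0.56 c104.5 z104.5 e5.5 [-1.  -0.7] T0.08 w33.2
t19.03 p0.62/0.62 c104.7 z104.6 e5.9 [-1.1  1.2] T0.04 w32.7
t19.28 p0.68/0.68 c104.8 z104.8 e7.0 [0.4 0.8] T0.04 w32.5
t19.53 p0.74/0.74 c104.9 z104.9 e6.0 [-0.8  0.3] T0.09 w32.6
t19.78 p0.80/0.80 c105.0 z105.0 e6.1 [-0.7 -0.3] T0.04 w32.6
t20.03 p0.86/0.86 c105.1 z105.2 e5.1 [-0.1  1. ] T0.08 w32.7
t20.28 p0.92/0.92 c105.3 z105.3 e6.8 [-1.1  1.9] T0.08 w33.0
 t20.28 p [454.8 -87.3 105.3] psi0.917 q6 0.34 F [ -1.1   1.9 -17.9] T [0.33 0.21 0.08] w33.0 ff62
```

```bash
python3 turn.py 0.92 2.9
```

```text
t20.53 p0.98/0.98 c105.4 z105.4 e6.0 [-1.   0.6] T0.05 w32.7
t20.78 p1.04/1.04 c105.5 z105.5 e5.9 [-1.   0.9] T0.01 w33.0
t21.03 p1.10/1.10 c105.7 z105.7 e5.9 [-0.7 -0.2] T0.02 w32.6
t21.28 p1.16/1.16 c105.8 z105.9 e5.2 [-0.5 -0.6] T0.08 w32.6
t21.53 p1.22/1.22 c106.0 z106.0 e5.9 [-0.6  0.5] T0.09 w32.9
t21.78 p1.28/1.28 c106.2 z106.1 e6.9 [0.1 0.1] T0.05 w32.7
t22.03 p1.34/1.34 c106.2 z106.2 e6.2 [-0.3 -1.1] T0.04 w32.7
t22.28 p1.40/1.40 c106.3 z106.4 e5.6 [-0.5  0.5] T0.04 w32.9
t22.53 p1.46/1.46 c106.5 z106.5 e6.0 [-1.2  0.9] T0.02 w33.2
t22.78 p1.52/1.52 c106.6 z106.7 e5.2 [-0.2  0.3] T0.10 w32.6
t23.03 p1.58/1.58 c106.8 z106.8 e5.4 [-0.5 -0.2] T0.03 w33.1
t23.28 p1.64/1.64 c107.0 z106.9 e7.4 [-0.6 -1. ] T0.03 w32.7
t23.53 p1.70/1.70 c107.0 z107.0 e6.1 [-0.8 -0.2] T0.05 w32.5
t23.78 p1.76/1.76 c107.2 z107.2 e5.3 [-1.5  0.5] T0.03 w33.0
t24.03 p1.82/1.82 c107.3 z107.3 e6.4 [-0.8  0.2] T0.05 w32.6
t24.28 p1.88/1.88 c107.5 z107.4 e5.4 [-1.1  0.3] T0.05 w32.9
t24.53 p1.94/1.94 c107.6 z107.6 e6.4 [-0.  -0.9] T0.02 w32.8
t24.78 p2.00/2.00 c107.7 z107.7 e6.7 [-1.2 -0.2] T0.06 w32.8
t25.
[... 312 characters left out ...]
2.36 c108.4 z108.5 e6.2 [ 0.2 -0.4] T0.07 w32.7
t26.53 p2.42/2.42 c108.5 z108.6 e4.4 [-1.1 -0.2] T-0.07 w32.8
t26.78 p2.48/2.48 c108.8 z108.7 e5.0 [-1.7  1.7] T-0.96 w32.8
t27.03 p2.54/2.54 c109.0 z109.0 e4.6 [-2.7  0.6] T-0.03 w32.5
t27.28 p2.60/2.60 c109.2 z109.2 e5.5 [-2.  -0.3] T0.09 w32.9
t27.53 p2.66/2.66 c109.4 z109.2 e4.4 [-3.6  1.1] T0.04 w33.4
t27.78 p2.72/2.72 c109.6 z109.2 e3.9 [-5.4  1.2] T0.04 w32.8
t28.03 p2.78/2.78 c109.9 z109.4 e4.5 [-4.8  1.3] T0.11 w33.1
t28.28 p2.84/2.84 c110.2 z109.5 e5.2 [-6.2 -0.9] T-0.75 w32.7
t28.53 p2.90/2.90 c110.4 z109.8 e6.1 [-5.2 -0.1] T0.08 w32.7
 t28.53 p [450.5 -87.2 109.8] psi2.897 q6 -1.64 F [ -5.2  -0.1 -18.1] T [0.05 0.88 0.08] w32.7 ff65
```

The torque spike at psi 2.48 (3.3 rad turned) marks the stop; after that the pads slipped on the knob. I'll release it and check that the screw stays up.

```bash
python3 - <<'E'
from h import *
c=np.load('c.npy'); c[2]-=.8; bot.line_to(c); st()
set_gripper(85); st('open'); bot.line_to(observe()['tcp_pos']+[0,0,60],max_speed=150); st()
bot.goto([463,-222,150],rv(np.pi/2+.085)); st()
cv2.imwrite('pics/up.png',cv2.resize(capture('side')[140:225,195:305],(792,600),interpolation=cv2.INTER_CUBIC))
print(pix('side',[454.5,-89,110]),pix('side',[454.5,-89,134]))
E
```

```text
t28.78 p [450.5 -87.2 109.6] psi2.897 q6 -1.64 F [ -7.   -1.5 -14.9] T [0.05 1.05 0.05] w33.1 ff65
open t29.34 p [452.1 -87.2 110.5] psi2.900 q6 -1.64 F [-0.  0.  0.] T [ 0.01 -0.02  0.  ] w85.2 ff0
 t29.90 p [451.9 -87.1 169.9] psi2.900 q6 -1.64 F [-0.3  0.4 -0.2] T [-0.01  0.03 -0.03] w85.1 ff0
 t30.85 p [ 462.6 -221.4  149. ] psi1.657 q6 -0.64 F [-0.8  0.7  0.1] T [ 0.01  0.01 -0.01] w85.4 ff0
[240.66175339 171.65386343] [240.51407115 165.45706686]
```

View pics/up.png

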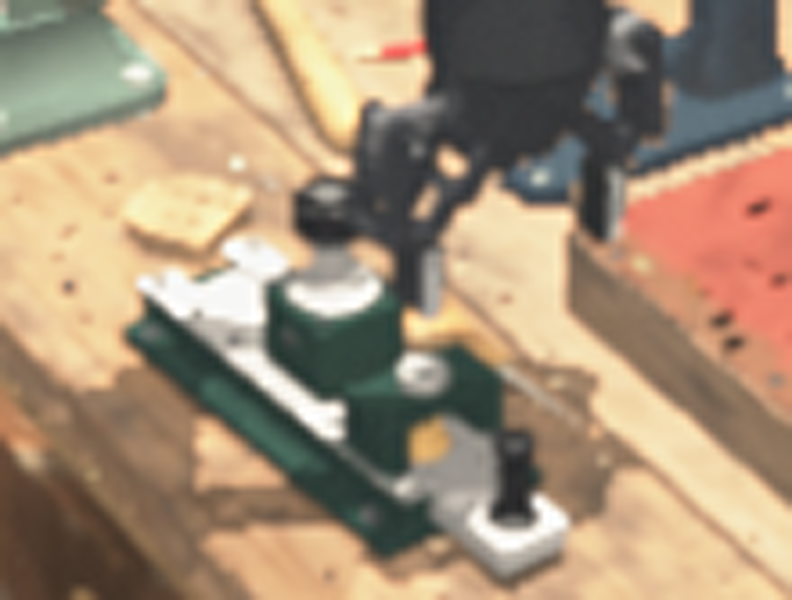

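The knob stands up by itself, its top at px (240,166), which matches about 24 mm of lift. Now I take the slide grip and draw the slide.

```bash
cat > pull.py <<'E'
from h import *
bot.line_to([465.5,-221.8,100],max_speed=120); bot.line_to([465.5,-221.8,43],max_speed=80); st()
set_gripper(0); o=st('grip')
if not 10<o['gripper_width']<21: raise SystemExit('bad grip')
c=o['tcp_pos'].copy(); c[2]=43; u=np.array([np.sin(.086),-np.cos(.086),0]); n=np.array([u[1],-u[0],0]); s0=c@u
bot.line_to(c); o=observe(); hot=0
for i in range(40):
    f=o['force']; s=o['tcp_pos']@u-s0
    c=c+(2 if s<58 else .7)*u+n*np.clip(.1*(f@n),-.4,.4)
    c[2]+=np.clip(.1*f[2],-.3,.3)
    bot.line_to(c); o=observe(); f=o['force']; s=o['tcp_pos']@u-s0
    print(i,'t%.2f s%.1f cmd%.1f pull%.1f lat%.1f z%.1f'%(o['time'],s,c@u-s0,-f@u,f@n,f[2]),flush=True)
    if -f@u>14: print('STOP'); break
st()
E
python3 pull.py
```

```text
t32.33 p [ 465.9 -222.    43.4] psi1.656 q6 -0.64 F [1.  0.1 0.1] T [-0.   -0.01 -0.02] w85.0 ff0
grip t32.98 p [ 466.8 -221.8   43.5] psi1.656 q6 -0.64 F [ 5.   0.9 -0.1] T [ 0.16 -0.74 -0.05] w16.1 ff58
0 t33.48 s1.9 cmd2.0 pull1.0 lat-0.1 z3.9
1 t33.73 s4.1 cmd4.0 pull2.4 lat-0.3 z3.0
2 t33.98 s6.1 cmd6.0 pull0.4 lat-1.5 z1.1
3 t34.23 s8.0 cmd8.0 pull1.8 lat-1.7 z-1.6
4 t34.48 s10.2 cmd10.0 pull2.4 lat-0.3 z-0.6
5 t34.73 s12.1 cmd12.0 pull1.6 lat1.0 z-1.7
6 t34.98 s14.2 cmd14.0 pull0.8 lat1.2 z-0.9
7 t35.23 s16.3 cmd16.0 pull1.1 lat1.1 z-2.0
8 t35.48 s18.4 cmd18.0 pull1.0 lat1.3 z-0.5
9 t35.73 s20.4 cmd20.0 pull0.8 lat2.6 z0.1
10 t35.98 s22.4 cmd22.0 pull0.5 lat-0.2 z0.3
11 t36.23 s24.3 cmd24.0 pull1.6 lat0.6 z-0.2
12 t36.48 s26.3 cmd26.0 pull1.9 lat-2.1 z0.8
13 t36.73 s28.3 cmd28.0 pull1.5 lat-1.4 z-1.1
14 t36.98 s30.4 cmd30.0 pull0.8 lat-0.9 z1.2
15 t37.23 s32.3 cmd32.0 pull2.3 lat-0.4 z0.8
16 t37.48 s34.3 cmd34.0 pull2.2 lat-1.3 z-0.0
17 t37.73 s36.3 cmd36.0 pull1.5 lat-0.4 z0.7
18 t37.98 s38.2 cmd38.0 pull0.9 lat-1.0 z0.8
19 t38.23 s40.2 cmd40.0 pull1.3 lat-1.3 z0.8
20 t38.48 
[... 300 characters left out ...]
0.6
27 t40.23 s56.4 cmd56.0 pull1.6 lat1.1 z0.2
28 t40.48 s58.3 cmd58.0 pull1.7 lat-0.1 z0.8
29 t40.73 s58.8 cmd58.7 pull1.9 lat-1.1 z0.7
30 t40.98 s59.4 cmd59.4 pull2.9 lat-0.5 z0.4
31 t41.23 s60.0 cmd60.1 pull3.1 lat-0.1 z0.7
32 t41.48 s60.0 cmd60.8 pull4.8 lat-0.5 z2.1
33 t41.73 s60.0 cmd61.5 pull6.5 lat-0.2 z1.7
34 t41.98 s60.0 cmd62.2 pull8.2 lat-0.2 z1.6
35 t42.23 s59.9 cmd62.9 pull10.1 lat-1.2 z3.4
36 t42.48 s60.0 cmd63.6 pull11.0 lat-0.2 z3.2
37 t42.73 s59.9 cmd64.3 pull12.6 lat-1.5 z2.6
38 t42.98 s59.9 cmd65.0 pull13.4 lat-0.7 z1.8
39 t43.23 s59.9 cmd65.7 pull15.9 lat-1.4 z2.0
STOP
 t43.23 p [ 472.4 -281.4   43.4] psi1.657 q6 -0.73 F [ 0.  15.9  2. ] T [ 2.35 -0.04  0.01] w16.3 ff59
```

```bash
python3 - <<'E'
from h import *
c=observe()['tcp_pos']; bot.line_to(c); bot.pause(.2); st()
set_gripper(85); st('open'); bot.line_to([c[0],c[1],190],max_speed=120); bot.goto([380,100,260],rv(1.6)); st()
a=cv2.resize(capture('side')[140:225,195:305],(792,600),interpolation=cv2.INTER_CUBIC); cv2.imwrite('pics/end.png',a)
E
```

```text
t43.67 p [ 472.4 -281.5   43.5] psi1.655 q6 -0.73 F [1.  3.  0.1] T [ 0.5  -0.07  0.05] w16.3 ff59
open t44.35 p [ 472.4 -281.5   43.4] psi1.656 q6 -0.73 F [-0.1  0.4 -0.4] T [-0.    0.02 -0.06] w84.9 ff0
 t47.20 p [380.3  99.5 259.7] psi1.599 q6 0.08 F [ 0.6 -0.3 -0.8] T [ 0.06 -0.03  0.05] w85.0 ff0
```

View pics/end.png

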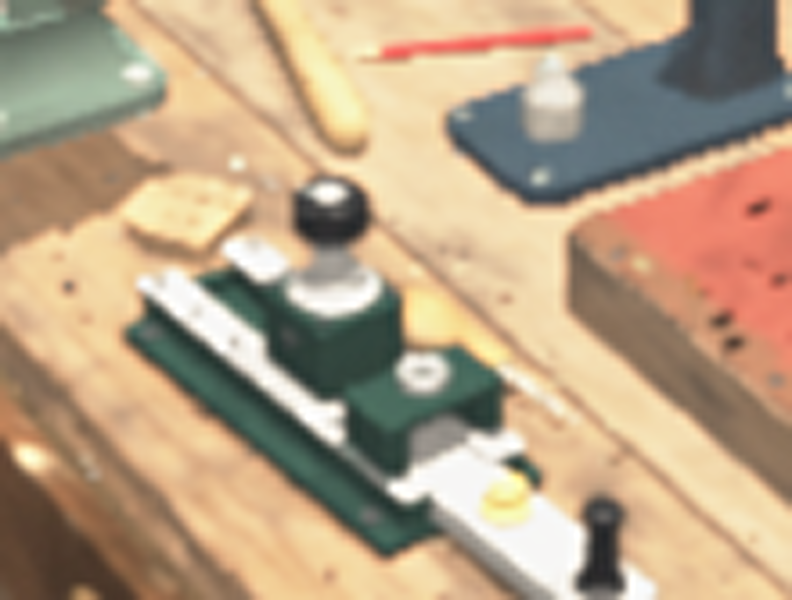

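The knob is up (crop (330,205)), the slide is out with the die at (508,495), and the awl and tan heel lift have not moved.

```bash
python3 -c "
from plant import bot; print(bot.finish_job())"
```

```text
the job is handed in; nothing more can be done
None
```

I handed the job in with the lock screw up at its stop and staying there by itself and the slide drawn about 60 mm to its stop; the judge gave no verdict. The awl and tan heel lift were seen in place, and I did not re-check the dark lift or the sanding block.

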